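Hang the shelf bracket on the slotted stand

TASK

Hang the white shelf bracket on the slotted stand under the wooden board: hook its two claws into the pair of slots just above the spring catch, then press it down until it is fully home and the catch snaps out and locks it, firmly but without ramming it. Leave it there, and leave the small jar and the measuring cylinder where they stand.

Things in the scene. Friction and masses are not known exactly. Their poses are not given: they have to be found in the camera images.
- bracket_mid (a point): Centre of the loose white steel shelf bracket (0.2-0.4 kg), 22.5 mm above the counter as it stands. A box open below, 100 mm deep (x) by 50 wide (y) by 45 high (z): 4 mm top plate, 4 mm side cheeks with flat free outer faces to grip, 3 mm rear plate. +x points to its rear with the claws, z up. A lip 10 mm high, 3 mm thick stands on the top plate's front end (x -50 to -47 mm).
- bracket_claws (a point): Midway between the bracket's two claws, at the rear plate's back face and the tongues' lower edge: 50 mm behind (+x), 8.5 mm above bracket_mid. A claw in line with each cheek (y +-23 mm), 4 mm thick in y, sticks out 8.5 mm in x: a tongue 8 mm high and, under its last 4 mm, a tooth hanging 10 mm below the tongue. Axes as bracket_mid.
- bracket_strip (a point): Middle of the bracket's bottom strip: 5 mm high and 3 mm thick, the lower edge of the rear plate, flush with the bracket's underside. Above it the rear plate has a window 19 mm high, into which the catch snaps. Centre 48.5 mm behind (+x) and 20 mm below bracket_mid. Axes as bracket_mid.
- slots (a point): Stand: midway between the right pair of slots, at their lower ends on the uprights' front faces, 131 mm above the counter; bracket_claws ends here. Two uprights, 20 mm wide, 3 mm sheet, centred at y +-23 mm, with slots 8 mm wide, 30 mm high, every 50 mm. +x: level, square to the uprights, the way the claws enter; y along the pair, z up. The front (-x) side faces the robot.
- seat (a point): Stand: where bracket_mid must finally be (50 mm in front of, 8.5 mm below slots; axes as slots). Claws enter with the bracket 10 to 22 mm above this; 16 also clears the catch. Once the rear meets the uprights, straight down: teeth go behind the sheet (1.5 mm play: let go, it droops 3 degrees), tongues rest on the slots' lower ends. Pressed while not held level, it binds if pressed on its front half.
- catch_nose (a point): Tip of the spring catch's nose when out: between the uprights, 16 mm wide, 4 mm in front of their faces, 15 mm below seat. Sloped above (over 8 mm), flat below. The bracket's strip rides down the slope and pushes it back, which takes 10 to 20 N downward (its weight alone may not do); then it snaps out over the strip and locks. Axes as slots.
- catch (a joint): Spring catch: 0 when the nose is fully out (at the start, and again once locked), growing in metres as it is pushed back between the uprights, about 0.004 while the bracket's strip passes. Spring: 5 N at 0 and 0.8 N more per mm.
- board_edge (a point): Middle of the lower front edge of the wooden board on the stand, 320 mm above the counter, 75 mm in front of the uprights' faces. Board 16 mm thick, 210 mm wide (y), reaching 30 mm behind the faces. A gripper pointing straight down finds no room below it: it must lean 30 to 45 degrees, fingers pointing away from the robot and down. Axes as slots.
- small_jar_mid (a point): Centre of a small glass jar with a white lid, 72 mm across and 85 mm high, standing loose on the counter; leave it alone.
- cylinder_stand_mid (a point): Centre of a white plastic measuring cylinder, 40 mm across and 200 mm high on a round foot 84 mm across; leave it alone.
Not all that is in view belongs to the job. Leave any black or red look-alike of the part that bears bracket_mid alone.

How it is judged (in metres and radians):
At the end, for the whole second after the job is handed in: The bracket hangs at rest on the stand with both claws in the pair of slots just above the catch and is pressed fully home: bracket_mid within 4 mm (x), 5 mm (y) and +3/-8 mm (z) of seat, level within 6 degrees, and the spring catch is fully out over its strip (within 1.5 mm) (x of bracket_mid in the frame of seat between -0.004 and 0.004 m and y of bracket_mid in the frame of seat between -0.005 and 0.005 m and z of bracket_mid in the frame of seat between -0.008 and 0.003 m and angle between the z axis of bracket_mid and the z axis of seat, either way round below 0.11 rad and value of joint catch below 0.0015 m and linear speed of bracket below 0.01 m/s); the robot touches nothing.
It fails at once if the bracket is rammed against the stand (over 90 N) (contact force between bracket and stand above 90 N).
It fails at once if the small jar or the measuring cylinder is moved by more than 30 mm (distance of any of small_jar_mid, cylinder_stand_mid from where it was at the start of the episode above 0.03 m).
It also fails if it takes over 42 s, if anything falls off the work surface, if the arm or the gripper's body presses on something with over 40 N, if the wrist force passes 120 N, or if a joint passes its speed limit or range.

ROBOT

A 6-joint arm with a two-finger parallel gripper is mounted at the origin on the work surface. World frame = base frame: x ahead of the robot, y to its left, z up, the work surface at z = 0. Lengths are in mm, angles in rad, forces in N, time in s.
With the tool pointing down it reaches from about 350 to 925 mm from the base axis. Payload 6.4 kg.
Tool frame: the origin (TCP) lies midway between the tips of the shut fingers; the grasp point (between the pads) lies 19 mm behind it; z points along the fingers, y is the direction in which the jaws open and shut (so a half turn about z gives the same grasp; the last joint's range is limited). The gripper opens to 94 mm and grips with 3 to 60 N. Pads are 16 mm wide; open, the fingers measure 119 mm over their backs; the gripper's body (75 mm by 177 mm) begins 78 mm behind the grasp point.
Start: joints at [-1.523, 0.245, 1.558, -0, 1.339, -0.174], TCP at [142.995, -634.087, 205.455] pointing down, gripper open.
Joint ranges: [-3.13, 3.13], [-1.02, 2.26], [0.13, 2.54], [-0.95, 4.09], [0.21, 2.88], [-2.74, 2.74]. Speed limits (rad/s): [2.57, 2.57, 3.14, 3.14, 3.14, 3.14].

INTERFACE

Orientations are given as a rotation vector (axis times angle).
In Python, from workcell import read_state, grab_frame, hand_in, boxes_of gives the robot as it stands.
- The arm moves only by the tool send_rows, never from a script. Its argument "targets" is a list of rows, each an object of numbers: "tx", "ty", "tz": the shift along the world's x, y, z in cm; "rx", "ry", "rz": the turn, a rotation vector about the world's x, y, z in degrees; "fingers": the closure in counts, from 0 (fully open) to 255 (shut). A call has 1 to 20 rows; each row is the pose to reach, as a shift and turn from the pose commanded when the call began; what a row does not reach only later rows make up. A row lasts 1/12 s, in which the tool goes at most 41.7 mm and 7.16 degrees, less where a joint would pass 70% of its speed; a pose out of reach is approached as far as the arm can. A call with a gripper value outside its range is refused whole. The fingers move at their own pace and stop on an object; "squeeze" is the grip in N (left out, the last holds). Time passes only in rows, so rows that repeat a pose let the fingers close. It gives the time, the measured TCP pose, the force and the opening at its end, in the units of the state.
- read_state(): the state, without advancing time (a new reading comes with each control period).
- grab_frame(name): name is "side" or "top" or "wrist"; returns a dict with "image" (480x640x3 uint8, red, green, blue), "intrinsics" (3x3 intrinsics, pixels), "rvec" (rotation vector, rad) and "tvec" (3), from world to camera coordinates, as OpenCV has them; the wrist camera has in their place "mount" (4x4, takes a point from camera to tool coordinates, whose origin is the TCP and whose axes are the flange's). Camera axes: x right, y down, z forward; pixel columns grow to the right and rows downward; lengths in mm; the calibration is good to about 2 mm. A picture is of the moment at which its call begins: read the wrist's pose just before it. There is no depth.
- hand_in(): hands the job in, once; it reports no verdict.
Trained networks look in a picture, given as the dict that the camera call returned (one of the last four; its "shot" number tells which), for a name from the list of things; names that differ only in an ending like _2 or _b are one class to them, and where a whole thing is asked for, a point or a joint stands for the part that bears it (a point fixed in the world has none). Each returns a list of dicts, best first, with "conf" (0 to 1); they miss things now and then, are a little off and sometimes report something else, mostly with a low value. They report only what shows in the picture. A call takes as long as a camera call. They do not tell look-alikes from the thing itself.
- boxes_of(picture, name): "extent" ([left, top, right, bottom] in pixels, round what is visible of it).
The state is a dict: "clock": time; "qpos": joint angles; "qvel": joint speeds; "joint_torque": joint torques, N m; "position": TCP position; "eef_rot": TCP orientation; "ft_force": force on the tool from outside, world axes, zero at the start; "moment": the same for the moment, N m; "width": finger opening in mm.
Only numpy, scipy, OpenCV 4.12 (cv2) and the standard library are available. Lean on these libraries where they do the work, as an engineer would, in place of code of your own. Each camera call takes 0.05 s, during which the arm holds its last target. There are 200 camera calls.

## Working session

There is one attempt and no reset: what is moved stays moved. The work goes in short steps, Python scripts to look and compute and a tool call to move; the robot and the scene stay as the last step left them, time stands still between calls to the robot, and variables do not carry over. Pictures are saved under pics/ and viewed, about 8 in all and at most 12, crops included, and the job is handed in when it is done.

Besides the shell and the picture viewer there is one more tool, called as name([rows], argument=value, ...), one row to a line, values as JSON. send_rows: Moves the arm, as the interface text tells. Its arguments: {"type":"object","properties":{"targets":{"type":"array"},"squeeze":{"type":"number"}},"required":["targets"]}

```bash
mkdir -p pics; python3 - <<'E'
from workcell import *
import cv2,numpy as np
s=read_state();print(s)
for n in("side","top"):
    f=grab_frame(n);cv2.imwrite(f"pics/{n}0.png",f["image"][:,:,::-1])
    print(n,f["intrinsics"],f["rvec"],f["tvec"])
    for k in("bracket_mid","slots","catch","board_edge","small_jar_mid","cylinder_stand_mid"):
        try: print(k,[(np.round(b["extent"]),round(b["conf"],2)) for b in boxes_of(f,k)])
        except Exception as e: print(k,e)
E
```

```text
{'clock': 0.0, 'qpos': array([-1.52308570e+00,  2.45781298e-01,  1.55899749e+00, -4.40229623e-06,
        1.33869369e+00, -1.74095537e-01]), 'qvel': array([-1.87921833e-04,  6.16866170e-05,  1.02497922e-03,  1.54585865e-04,
        3.09072796e-04,  1.55111660e-03]), 'joint_torque': array([ 2.51791738e-03, -4.15832448e+01, -3.14602232e+01,  6.85797120e-02,
        3.32141714e-02, -1.52861794e-04]), 'position': array([ 142.9733232 , -633.47093042,  204.37520925]), 'eef_rot': array([-3.12042745e+00, -3.47492447e-01, -1.79649454e-04]), 'ft_force': array([-0.53598778, -0.22212589, -0.20096314]), 'moment': array([ 0.02986049, -0.03099449,  0.01564617]), 'width': 93.78502435843035}
side [[441.35702174   0.         324.18422863]
 [  0.         441.35702174 235.54672829]
 [  0.           0.           1.        ]] [ 0.27575484 -2.88503365  1.0609596 ] [ 497.65208563  179.3804306  1026.44287052]
bracket_mid [(array([290., 369., 347., 405.]), 0.85), (array([364., 377., 425., 434.]), 0.61), (array([331., 302., 389., 351.]), 0.61), (array([287., 434., 335., 480.]), 0.6)]
slots [(array([196., 134., 294., 312.]), 0.98)]
catch []
board_edge [(array([194., 136., 293., 310.]), 0.69)]
small_jar_mid [(array([344., 157., 371., 197.]), 0.88)]
cylinder_stand_mid [(array([290., 115., 322., 179.]), 0.96)]
top [[565.92606224   0.         329.12656859]
 [  0.         565.92606224 248.95014912]
 [  0.           0.           1.        ]] [ 2.14115195 -2.14828004  0.16713203] [  24.17259658  538.04793847 1395.90952564]
bracket_mid [(array([148., 263., 193., 306.]), 0.9), (array([270., 274., 305., 324.]), 0.8), (array([208., 315., 246., 363.]), 0.66)]
slots [(array([281., 145., 387., 230.]), 0.56)]
catch []
board_edge [(array([282., 146., 387., 232.]), 0.94)]
small_jar_mid [(array([454., 253., 488., 286.]), 0.8)]
cylinder_stand_mid [(array([463., 188., 509., 230.]), 0.75)]
```

View pics/side0.png

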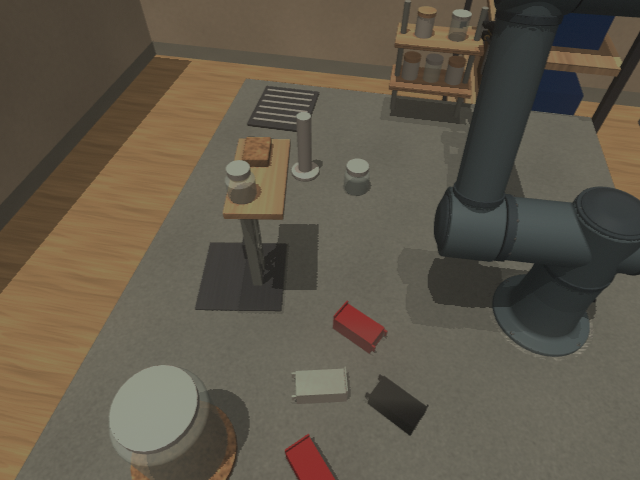

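View pics/top0.png

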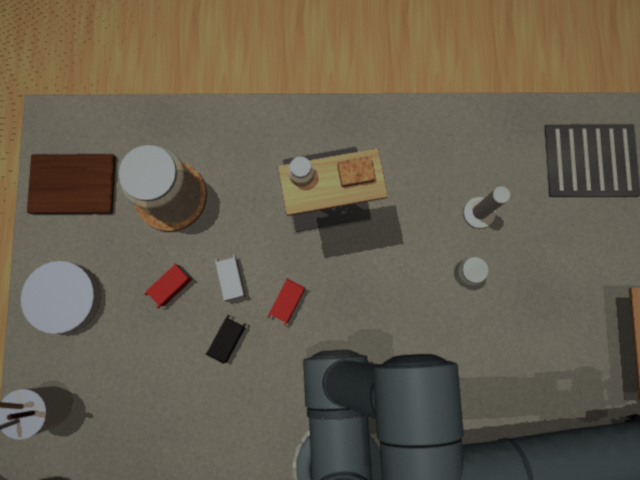

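The white bracket is at top (230,279) and side (320,384). The look-alikes are red at top (168,286) and (287,301), and black at top (226,340). Only the white one fits. Next I'll take an enlarged crop to confirm it, plus measurements.

```bash
cat > h.py <<'E'
from workcell import *
import cv2,numpy as np
from scipy.spatial.transform import Rotation as R
def cam(f,s=None):
    if "rvec" in f:
        Rm=cv2.Rodrigues(np.array(f["rvec"],float))[0];t=np.array(f["tvec"],float)
    else:
        T=np.eye(4);T[:3,:3]=R.from_rotvec(s["eef_rot"]).as_matrix();T[:3,3]=s["position"]
        M=np.linalg.inv(T@np.array(f["mount"]));Rm,t=M[:3,:3],M[:3,3]
    return f["intrinsics"],Rm,t
def onz(c,uv,z):
    K,Rm,t=c;d=Rm.T@np.linalg.solve(K,[uv[0],uv[1],1]);o=-Rm.T@t
    return o+d*(z-o[2])/d[2]
def proj(c,P):
    K,Rm,t=c;p=(K@(Rm@np.atleast_2d(P).T+t[:,None])).T;return p[:,:2]/p[:,2:]
def shot(n):
    s=read_state();f=grab_frame(n);return f,cam(f,s),s
E
python3 - <<'E'
from h import *
ims=[]
for n,(a,b,c,d),zs in(("top",(200,240,300,315),45),("side",(270,350,370,425),45)):
    f,cm,s=shot(n);im=f["image"]
    ims.append(cv2.resize(im[b:d,a:c,::-1],None,fx=4,fy=4,interpolation=cv2.INTER_CUBIC))
    hsv=cv2.cvtColor(im,cv2.COLOR_RGB2HSV)
    m=((hsv[...,1]<60)&(hsv[...,2]>135)).astype(np.uint8);m2=np.zeros_like(m);m2[b:d,a:c]=m[b:d,a:c]
    if n=="top": m2[:,250:]=0
    cs=max(cv2.findContours(m2,0,2)[0],key=cv2.contourArea)
    q=cv2.boxPoints(cv2.minAreaRect(cs));print(n,cv2.contourArea(cs))
    for p in q:print(p,onz(cm,p,zs).round(1))
    M=cv2.moments(cs);print("cen",onz(cm,(M["m10"]/M["m00"],M["m01"]/M["m00"]),45).round(1))
    # board
    m=((hsv[...,0]>10)&(hsv[...,0]<30)&(hsv[...,1]>80)&(hsv[...,2]>110)).astype(np.uint8)
    w=np.zeros_like(m);bx=(270,140,400,235) if n=="top" else (215,130,300,230)
    w[bx[1]:bx[3],bx[0]:bx[2]]=m[bx[1]:bx[3],bx[0]:bx[2]]
    cs=max(cv2.findContours(w,0,2)[0],key=cv2.contourArea)
    q=cv2.boxPoints(cv2.minAreaRect(cs));print("board",n)
    h=cv2.approxPolyDP(cv2.convexHull(cs),4,True)[:,0]
    for p in list(q)+list(h):print(p,onz(cm,p,336).round(1),onz(cm,p,320).round(1))
cv2.imwrite("pics/crop1.png",np.hstack(ims))
E
```

```text
top 677.5
[215. 261.] [507.6 310.2  45. ]
[233.63528 256.85883] [518.  263.5  45. ]
[242.10587 294.97644] [421.8 240.2  45. ]
[223.47058 299.1176 ] [411.6 286.5  45. ]
cen [464.2 275.   45. ]
board top
[277.47958 165.52928] [666.9 129.3 336. ] [671.9 130.7 320. ]
[378.6312  147.37389] [705.3 -79.4 336. ] [710.8 -81.  320. ]
[387.33884 195.8879 ] [602.3 -95.5 336. ] [606.3 -97.2 320. ]
[286.18723 214.04329] [565.  110.6 336. ] [568.5 111.8 320. ]
[377 149] [701.8 -76.  336. ] [707.2 -77.5 320. ]
[386 196] [602.1 -92.7 336. ] [606.1 -94.5 320. ]
[286 213] [567.2 111.  336. ] [570.7 112.2 320. ]
[279 166] [665.9 126.2 336. ] [670.8 127.5 320. ]
side 1084.0
[291.90054 371.1105 ] [522.5 264.8  45. ]
[343.02206 368.4199 ] [423.  239.9  45. ]
[344.28452 392.4061 ] [412.9 287.4  45. ]
[293.163  395.0967] [509.  311.3  45. ]
cen [464.2 275.7  45. ]
board side
[222.70299 212.97028] [663.7 130.  336. ] [671.2 116.2 320. ]
[230.6832 133.1683] [722.2 -87.9 336. ] [ 731.5 -108.   320. ]
[289.59406 139.05939] [599.  -92.9 336. ] [ 604.7 -113.2  320. ]
[281.61386 218.86136] [560.5 123.6 336. ] [565.2 109.6 320. ]
[289 139] [600.2 -92.9 336. ] [ 606.  -113.1  320. ]
[282 213] [563.3 110.1 336. ] [568.   95.7 320. ]
[223 213] [663.1 130.  336. ] [670.7 116.1 320. ]
[227 194] [671.6  83.9 336. ] [679.4  68.8 320. ]
[272 139] [634. -86. 336.] [ 640.8 -106.1  320. ]
```

View pics/crop1.png

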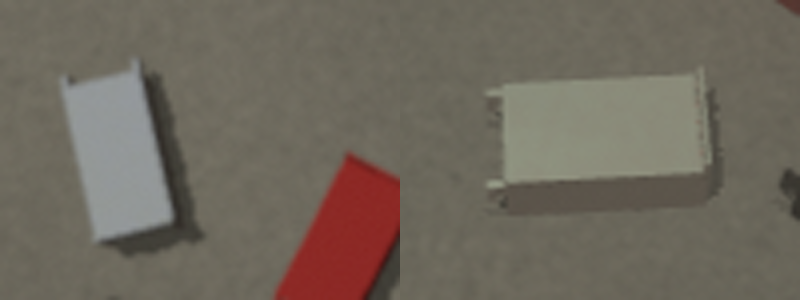

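The crop shows the white bracket with both claws on the far side: crop left (65,78)/(137,65), crop right (490,93)/(490,186). The lip is at the near end. So bracket yaw is about 13.6° with its centre near (464,275). The stand yaw is about 10°. Next I check the wrist mount and compute the target turns.

```bash
cat >> h.py <<'E'
def ori(yaw,lean):
    y,l=np.radians([yaw,lean]);b=np.array([np.cos(y),np.sin(y),0]);z=np.array([0,0,1.])
    tz=np.sin(l)*b-np.cos(l)*z; tx=np.cos(l)*b+np.sin(l)*z; return np.c_[tx,np.cross(tz,tx),tz]
def turn(yaw,lean,s):
    return np.degrees((R.from_matrix(ori(yaw,lean))*R.from_rotvec(s["eef_rot"]).inv()).as_rotvec()).round(2)
E
python3 - <<'E'
from h import *
f,c,s=shot("wrist");print(np.round(f["mount"],3),f["intrinsics"])
print(turn(10,40,s),turn(13.6,35,s),s["clock"])
f,c,s2=shot("top")
for n in("small_jar_mid","cylinder_stand_mid"):
    for b in boxes_of(f,n)[:1]:
        e=b["extent"];print(n,onz(c,((e[0]+e[2])/2,(e[1]+e[3])/2),40).round())
E
```

```text
[[ 1.00000e-03 -9.60000e-01 -2.80000e-01  8.14660e+01]
 [ 1.00000e+00  1.00000e-03 -1.00000e-03 -1.49000e-01]
 [ 1.00000e-03 -2.80000e-01  9.60000e-01 -1.79643e+02]
 [ 0.00000e+00  0.00000e+00  0.00000e+00  1.00000e+00]] [[430.91095457   0.         322.71404352]
 [  0.         430.91095457 244.01142399]
 [  0.           0.           1.        ]]
[  7.88 -39.22  -2.6 ] [  7.97 -34.08   0.86] 0.8
small_jar_mid [ 481. -337.   40.]
cylinder_stand_mid [ 644. -384.   40.]
```

```bash
cat >> h.py <<'E'
def ori(yaw,lean):  # camera on the low side
    y,l=np.radians([yaw,lean]);b=np.array([np.cos(y),np.sin(y),0]);z=np.array([0,0,1.])
    tz=np.sin(l)*b-np.cos(l)*z; tx=-np.cos(l)*b-np.sin(l)*z; return np.c_[tx,np.cross(tz,tx),tz]
E
```

send_rows([
  {"tx": 5, "ty": 8, "tz": 6, "rz": 20, "fingers": 0},
  {"tx": 25, "ty": 48, "tz": 8, "rz": 100},
  {"tx": 25, "ty": 48, "tz": 8, "rz": 100},
  {"tx": 25, "ty": 48, "tz": 8, "rz": 100},
  {"tx": 25, "ty": 48, "tz": 8, "rz": 100},
  {"tx": 25, "ty": 48, "tz": 8, "rz": 100},
  {"tx": 25, "ty": 48, "tz": 8, "rz": 100},
  {"tx": 25, "ty": 48, "tz": 8, "rz": 100},
  {"tx": 25, "ty": 48, "tz": 8, "rz": 100},
  {"tx": 25, "ty": 48, "tz": 8, "rz": 100},
  {"tx": 25, "ty": 48, "tz": 8, "rz": 100},
  {"tx": 25, "ty": 48, "tz": 8, "rz": 100},
  {"tx": 25, "ty": 48, "tz": 8, "rz": 100},
  {"tx": 25, "ty": 48, "tz": 8, "rz": 100},
  {"tx": 25, "ty": 48, "tz": 8, "rz": 100},
  {"tx": 25, "ty": 48, "tz": 8, "rz": 100},
])

```text
invalid input at $.targets[0]: expected keys tx, ty, tz, rx, ry, rz, fingers
```

```bash
python3 -c "
from h import *
s=read_state();print(s['clock'],s['position'],s['qpos'].round(2),s['eef_rot'],turn(10,40,s),np.array([500,-5,180])-s['position'])"
```

```text
1.0 [ 143.0019454  -634.08676261  205.45064473] [-1.52  0.25  1.56 -0.    1.34 -0.17] [ 3.12229660e+00  3.47602895e-01 -8.15615635e-07] [-59.52 -11.95 166.75] [356.9980546  629.08676261 -25.45064473]
```

send_rows([
  {"tx": 5, "ty": 8, "tz": 6, "rx": 0, "ry": 0, "rz": 20, "fingers": 0},
  {"tx": 25, "ty": 48, "tz": 8, "rx": 0, "ry": 0, "rz": 100, "fingers": 0},
  {"tx": 25, "ty": 48, "tz": 8, "rx": 0, "ry": 0, "rz": 100, "fingers": 0},
  {"tx": 25, "ty": 48, "tz": 8, "rx": 0, "ry": 0, "rz": 100, "fingers": 0},
  {"tx": 25, "ty": 48, "tz": 8, "rx": 0, "ry": 0, "rz": 100, "fingers": 0},
  {"tx": 25, "ty": 48, "tz": 8, "rx": 0, "ry": 0, "rz": 100, "fingers": 0},
  {"tx": 25, "ty": 48, "tz": 8, "rx": 0, "ry": 0, "rz": 100, "fingers": 0},
  {"tx": 25, "ty": 48, "tz": 8, "rx": 0, "ry": 0, "rz": 100, "fingers": 0},
  {"tx": 25, "ty": 48, "tz": 8, "rx": 0, "ry": 0, "rz": 100, "fingers": 0},
  {"tx": 25, "ty": 48, "tz": 8, "rx": 0, "ry": 0, "rz": 100, "fingers": 0},
  {"tx": 25, "ty": 48, "tz": 8, "rx": 0, "ry": 0, "rz": 100, "fingers": 0},
  {"tx": 25, "ty": 48, "tz": 8, "rx": 0, "ry": 0, "rz": 100, "fingers": 0},
  {"tx": 25, "ty": 48, "tz": 8, "rx": 0, "ry": 0, "rz": 100, "fingers": 0},
  {"tx": 25, "ty": 48, "tz": 8, "rx": 0, "ry": 0, "rz": 100, "fingers": 0},
  {"tx": 25, "ty": 48, "tz": 8, "rx": 0, "ry": 0, "rz": 100, "fingers": 0},
  {"tx": 25, "ty": 48, "tz": 8, "rx": 0, "ry": 0, "rz": 100, "fingers": 0},
])

```text
clock: 2.33
position: [393.1, -153.9, 285.6]
eef_rot: [1.742, 2.614, -0.001]
ft_force: [-0.2, -0.9, -0.6]
width: 93.4
```

```bash
python3 -c "
from h import *
s=read_state();print(s['clock'],s['position'],s['qpos'].round(2),s['eef_rot'],turn(10,40,s),np.array([500,-5,180])-s['position'])"
```

```text
2.3333 [ 393.06085514 -153.91964703  285.57421872] [-0.64 -0.38  2.01 -0.    1.52 -1.04] [ 1.74235410e+00  2.61360787e+00 -6.85958037e-04] [-20.66 -37.77  74.02] [ 106.93914486  148.91964703 -105.57421872]
```

send_rows([
  {"tx": 10.5, "ty": 15, "tz": -10.5, "rx": -20.7, "ry": -37.8, "rz": 74, "fingers": 0},
  {"tx": 10.5, "ty": 15, "tz": -10.5, "rx": -20.7, "ry": -37.8, "rz": 74, "fingers": 0},
  {"tx": 10.5, "ty": 15, "tz": -10.5, "rx": -20.7, "ry": -37.8, "rz": 74, "fingers": 0},
  {"tx": 10.5, "ty": 15, "tz": -10.5, "rx": -20.7, "ry": -37.8, "rz": 74, "fingers": 0},
  {"tx": 10.5, "ty": 15, "tz": -10.5, "rx": -20.7, "ry": -37.8, "rz": 74, "fingers": 0},
  {"tx": 10.5, "ty": 15, "tz": -10.5, "rx": -20.7, "ry": -37.8, "rz": 74, "fingers": 0},
  {"tx": 10.5, "ty": 15, "tz": -10.5, "rx": -20.7, "ry": -37.8, "rz": 74, "fingers": 0},
  {"tx": 10.5, "ty": 15, "tz": -10.5, "rx": -20.7, "ry": -37.8, "rz": 74, "fingers": 0},
  {"tx": 10.5, "ty": 15, "tz": -10.5, "rx": -20.7, "ry": -37.8, "rz": 74, "fingers": 0},
  {"tx": 10.5, "ty": 15, "tz": -10.5, "rx": -20.7, "ry": -37.8, "rz": 74, "fingers": 0},
  {"tx": 10.5, "ty": 15, "tz": -10.5, "rx": -20.7, "ry": -37.8, "rz": 74, "fingers": 0},
  {"tx": 10.5, "ty": 15, "tz": -10.5, "rx": -20.7, "ry": -37.8, "rz": 74, "fingers": 0},
  {"tx": 10.5, "ty": 15, "tz": -10.5, "rx": -20.7, "ry": -37.8, "rz": 74, "fingers": 0},
  {"tx": 10.5, "ty": 15, "tz": -10.5, "rx": -20.7, "ry": -37.8, "rz": 74, "fingers": 0},
  {"tx": 10.5, "ty": 15, "tz": -10.5, "rx": -20.7, "ry": -37.8, "rz": 74, "fingers": 0},
])

```text
clock: 3.58
position: [497.7, -6.0, 180.0]
eef_rot: [-0.206, 2.438, 0.076]
ft_force: [-0.5, -0.8, -0.0]
width: 93.8
```

```bash
python3 -c "
from h import *
f,c,s=shot('wrist');print(s['clock'],s['position'],s['qpos'].round(2),turn(10,40,s))
im=f['image'].copy()
b=np.array([np.cos(.17),np.sin(.17),0]);y=np.array([-b[1],b[0],0]);S=np.array([658.6,21.9,131])
np.save('pics/w1.npy',im)
for d in(-23,23):
  for z in(0,30):
    u=proj(c,S+d*y+[0,0,z])[0];cv2.circle(im,tuple(int(v) for v in u),2,(255,0,0),-1);print(u.round(1))
cv2.imwrite('pics/w1.png',im[:,:,::-1])"
```

```text
3.5833 [497.65393051  -5.99309722 180.00706711] [-0.47 -0.55  2.43  0.59  0.76 -2.54] [-0.04 -0.09  0.34]
[295.  338.5]
[293.7 374.6]
[350.3 338.4]
[351.7 374.4]
```

View pics/w1.png

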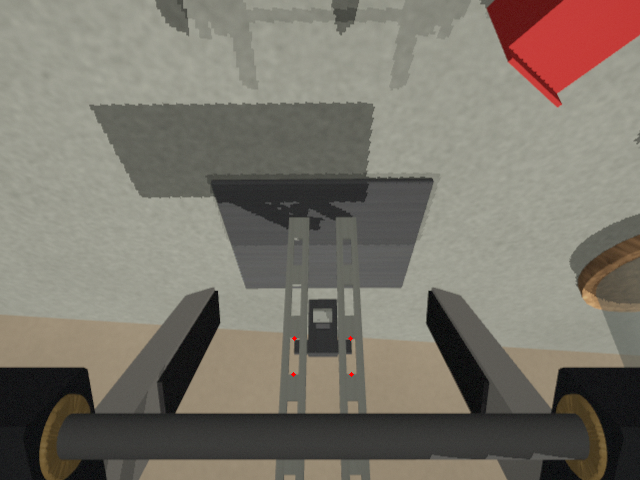

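```bash
python3 -c "
import numpy as np,cv2
im=np.load('pics/w1.npy')[285:425,262:382,::-1]
im=cv2.rotate(im,cv2.ROTATE_180)
cv2.imwrite('pics/w1c.png',cv2.resize(im,None,fx=4.2,fy=4.2,interpolation=cv2.INTER_CUBIC))"
```

```text
(no output)
```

View pics/w1c.png

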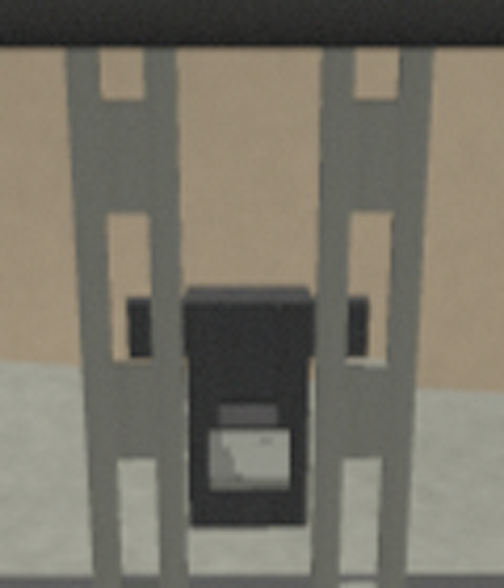

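The slots measured in the crop (lower ends at px (350.6,339) and (295,339)) match my predicted points within 0.5 px. So slots = (658.6, 21.9, 131) with yaw 9.7°. Now on to the bracket.

```bash
python3 -c "
from h import *
s=read_state();print(turn(13.6,35,s),np.array([494,282.6,120])-s['position'])"
```

```text
[-1.02  4.85  3.84] [ -3.97834511 288.06280391 -60.43349208]
```

send_rows([
  {"tx": -1.5, "ty": 4, "tz": -0.8, "rx": -1.0, "ry": 4.9, "rz": 3.8, "fingers": 0},
  {"tx": -0.5, "ty": 29, "tz": -6, "rx": -1.0, "ry": 4.9, "rz": 3.8, "fingers": 0},
  {"tx": -0.5, "ty": 29, "tz": -6, "rx": -1.0, "ry": 4.9, "rz": 3.8, "fingers": 0},
  {"tx": -0.5, "ty": 29, "tz": -6, "rx": -1.0, "ry": 4.9, "rz": 3.8, "fingers": 0},
  {"tx": -0.5, "ty": 29, "tz": -6, "rx": -1.0, "ry": 4.9, "rz": 3.8, "fingers": 0},
  {"tx": -0.5, "ty": 29, "tz": -6, "rx": -1.0, "ry": 4.9, "rz": 3.8, "fingers": 0},
  {"tx": -0.5, "ty": 29, "tz": -6, "rx": -1.0, "ry": 4.9, "rz": 3.8, "fingers": 0},
  {"tx": -0.5, "ty": 29, "tz": -6, "rx": -1.0, "ry": 4.9, "rz": 3.8, "fingers": 0},
  {"tx": -0.5, "ty": 29, "tz": -6, "rx": -1.0, "ry": 4.9, "rz": 3.8, "fingers": 0},
  {"tx": -0.5, "ty": 29, "tz": -6, "rx": -1.0, "ry": 4.9, "rz": 3.8, "fingers": 0},
  {"tx": -0.5, "ty": 29, "tz": -6, "rx": -1.0, "ry": 4.9, "rz": 3.8, "fingers": 0},
])

```text
clock: 4.55
position: [493.3, 285.5, 120.7]
eef_rot: [-0.304, 2.515, 0.096]
ft_force: [0.1, -1.0, -0.5]
width: 93.8
```

```bash
python3 -c "
from h import *
f,c,s=shot('wrist');print(s['clock'],s['position'],s['qpos'].round(2),turn(13.6,35,s))
im=f['image'].copy();np.save('pics/w2.npy',im)
y=np.radians(13.6);b=np.array([np.cos(y),np.sin(y),0]);yy=np.array([-b[1],b[0],0]);S=np.array([463.8,275.3,45])
for d in(-25,25):
  for x in(-50,50):
    u=proj(c,S+d*yy+x*b)[0];cv2.circle(im,tuple(int(round(v)) for v in u),2,(255,0,0),-1);print(d,x,u.round(1))
cv2.imwrite('pics/w2.png',im[:,:,::-1])"
```

```text
4.55 [493.26988367 285.51082406 120.67065038] [ 0.36 -0.14  2.23 -0.16  0.45 -1.33] [ 0.01  0.01 -0.19]
-25 -50 [255.2  48.3]
-25 50 [275.  212.4]
25 -50 [375.2  48.7]
25 50 [358.6 212.5]
```

View pics/w2.png

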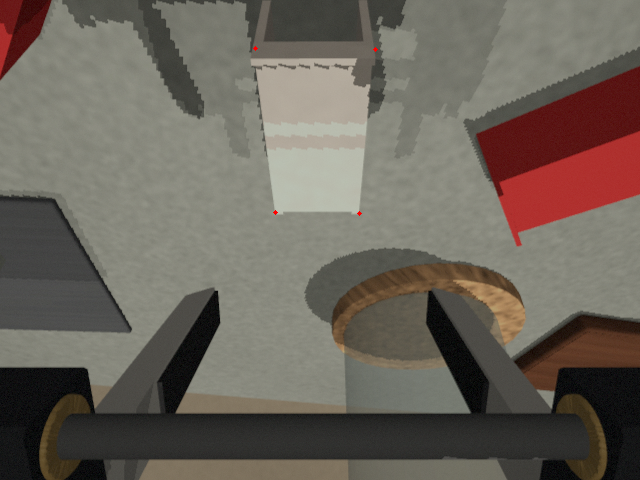

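The predicted corners (275,212)/(359,212) sit on the bracket's rear corners, so the pose is confirmed. Descending.

send_rows([
  {"tx": 0.1, "ty": -0.1, "tz": -3, "rx": 0, "ry": 0, "rz": 0, "fingers": 0},
  {"tx": 0.1, "ty": -0.1, "tz": -6, "rx": 0, "ry": 0, "rz": 0, "fingers": 0},
  {"tx": 0.1, "ty": -0.1, "tz": -8.5, "rx": 0, "ry": 0, "rz": 0, "fingers": 0},
  {"tx": 0.1, "ty": -0.1, "tz": -10, "rx": 0, "ry": 0, "rz": 0, "fingers": 0},
  {"tx": 0.1, "ty": -0.1, "tz": -10.8, "rx": 0, "ry": 0, "rz": 0, "fingers": 0},
  {"tx": 0.1, "ty": -0.1, "tz": -10.8, "rx": 0, "ry": 0, "rz": 0, "fingers": 0},
  {"tx": 0.1, "ty": -0.1, "tz": -10.8, "rx": 0, "ry": 0, "rz": 0, "fingers": 0},
])

```text
clock: 5.18
position: [494.7, 285.1, 16.8]
eef_rot: [-0.303, 2.52, 0.091]
ft_force: [-0.2, -0.3, 0.9]
width: 93.5
```

```bash
python3 -c "
from h import *
s=read_state();print(s['clock'],s['position'],turn(13.6,35,s),s['ft_force'],np.array([493.9,282.6,10.5])-s['position'])"
```

```text
5.1833 [494.71439903 285.11391393  16.76373205] [ 0.2  -0.22 -0.05] [-0.15211446 -0.30138659  0.94208737] [-0.81439903 -2.51391393 -6.26373205]
```

send_rows([
  {"tx": 0, "ty": -0.25, "tz": -0.3, "rx": 0, "ry": 0, "rz": 0, "fingers": 0},
  {"tx": 0, "ty": -0.25, "tz": -0.3, "rx": 0, "ry": 0, "rz": 0, "fingers": 0},
  {"tx": 0, "ty": -0.25, "tz": -0.3, "rx": 0, "ry": 0, "rz": 0, "fingers": 0},
])

```text
clock: 5.43
position: [494.6, 283.9, 15.9]
eef_rot: [-0.304, 2.522, 0.09]
ft_force: [0.1, -0.5, 0.5]
width: 93.9
```

```bash
python3 -c "
from h import *
s=read_state();print(s['clock'],s['position'],turn(13.6,35,s),s['ft_force'],np.array([493.9,282.6,10.5])-s['position'])"
```

```text
5.4333 [494.57038347 283.89713121  15.91329493] [ 0.28 -0.32 -0.09] [ 0.10754973 -0.50175483  0.51776995] [-0.67038347 -1.29713121 -5.41329493]
```

send_rows([
  {"tx": 0, "ty": -0.1, "tz": -0.3, "rx": 0, "ry": 0, "rz": 0, "fingers": 0},
  {"tx": 0, "ty": -0.1, "tz": -0.3, "rx": 0, "ry": 0, "rz": 0, "fingers": 0},
])

```text
clock: 5.6
position: [494.0, 283.4, 13.6]
eef_rot: [-0.305, 2.525, 0.088]
ft_force: [0.0, 0.3, -1.0]
width: 94.0
```

```bash
python3 -c "
from h import *
s=read_state();print(s['clock'],s['position'],turn(13.6,35,s),s['ft_force'],s['qpos'],s['qvel'])"
```

```text
5.6 [493.98026783 283.42967657  13.63498291] [ 0.4  -0.52 -0.08] [ 0.0016946   0.28128712 -0.99404515] [ 0.35713848  0.10948099  2.23855809 -0.34698472  0.20888074 -1.13557979] [ 0.00452213  0.00226779  0.00170349  0.00175682  0.0014784  -0.00242468]
```

Joint 5 is right at its lower limit, because the 35° lean lines the tool up with the forearm here. I'll use a 30° lean instead.

```bash
python3 -c "
from h import *
s=read_state();print(turn(13.6,30,s),np.array([492.5,282.3,10.5])-s['position'])"
```

```text
[-0.78  4.34 -0.09] [-1.48026783 -1.12967657 -3.13498291]
```

send_rows([
  {"tx": -0.1, "ty": -0.1, "tz": 0, "rx": -0.8, "ry": 4.3, "rz": -0.1, "fingers": 0},
  {"tx": -0.1, "ty": -0.1, "tz": 0, "rx": -0.8, "ry": 4.3, "rz": -0.1, "fingers": 0},
  {"tx": -0.1, "ty": -0.1, "tz": 0, "rx": -0.8, "ry": 4.3, "rz": -0.1, "fingers": 0},
])

```text
clock: 5.85
position: [494.2, 282.7, 14.5]
eef_rot: [-0.309, 2.598, 0.083]
ft_force: [-0.5, -0.0, 0.3]
width: 93.7
```

```bash
python3 -c "
from h import *
s=read_state();print(s['clock'],s['qpos'],s['position'],turn(13.6,30,s),np.array([492.5,282.3,10.5])-s['position'])"
```

```text
5.85 [ 0.34904054  0.11373549  2.20169311 -0.18950241  0.30656189 -1.29305915] [494.21281927 282.74929362  14.4691987 ] [-0.02  0.23  0.04] [-1.71281927 -0.44929362 -3.9691987 ]
```

send_rows([
  {"tx": -0.2, "ty": -0.05, "tz": -0.35, "rx": 0, "ry": 0.2, "rz": 0, "fingers": 0},
  {"tx": -0.2, "ty": -0.05, "tz": -0.35, "rx": 0, "ry": 0.2, "rz": 0, "fingers": 60},
  {"tx": -0.2, "ty": -0.05, "tz": -0.35, "rx": 0, "ry": 0.2, "rz": 0, "fingers": 255},
  {"tx": -0.2, "ty": -0.05, "tz": -0.35, "rx": 0, "ry": 0.2, "rz": 0, "fingers": 255},
  {"tx": -0.2, "ty": -0.05, "tz": -0.35, "rx": 0, "ry": 0.2, "rz": 0, "fingers": 255},
  {"tx": -0.2, "ty": -0.05, "tz": -0.35, "rx": 0, "ry": 0.2, "rz": 0, "fingers": 255},
  {"tx": -0.2, "ty": -0.05, "tz": -0.35, "rx": 0, "ry": 0.2, "rz": 0, "fingers": 255},
  {"tx": -0.2, "ty": -0.05, "tz": -0.35, "rx": 0, "ry": 0.2, "rz": 0, "fingers": 255},
], squeeze=50)

```text
clock: 6.52
position: [490.9, 281.9, 9.9]
eef_rot: [-0.311, 2.605, 0.083]
ft_force: [1.0, -1.4, -0.0]
width: 50.9
```

```bash
python3 -c "
from h import *
s=read_state();print(s['clock'],s['qpos'],s['position'],turn(13.6,30,s),s['width'],s['ft_force'])"
```

```text
6.5167 [ 0.34884383  0.11884352  2.20550976 -0.18514224  0.30424678 -1.29711709] [490.89778374 281.93245791   9.92462293] [ 0.03 -0.17 -0.  ] 50.86758177335406 [ 1.00716267 -1.43498893 -0.01048558]
```

```bash
cat >> h.py <<'E'
import json
YS=np.radians(9.74); BX=np.array([np.cos(YS),np.sin(YS),0]); BY=np.array([-BX[1],BX[0],0]); SEAT=np.array([609.3,13.4,122.5])
def T(s):
    M=np.eye(4);M[:3,:3]=R.from_rotvec(s["eef_rot"]).as_matrix();M[:3,3]=s["position"];return M
def rep(s,tgt=None):
    """bracket pose in seat frame; shift(cm)/turn(deg) to seat-frame offset tgt"""
    G=np.array(json.load(open("G.json")));B=T(s)@G
    S=np.eye(4);S[:3,:3]=np.c_[BX,BY,[0,0,1]];S[:3,3]=SEAT
    L=np.linalg.inv(S)@B
    print("t",round(s["clock"],2),"mid in seat",L[:3,3].round(1),"rot",np.degrees(R.from_matrix(L[:3,:3]).as_rotvec()).round(2),"F",(S[:3,:3].T@s["ft_force"]).round(1),"w",round(s["width"],1),"q",s["qpos"].round(2))
    if tgt is not None:
        S2=S.copy();S2[:3,3]=(S@np.r_[tgt,1])[:3];N=S2@np.linalg.inv(G)
        print("shift cm",((N[:3,3]-s["position"])/10).round(2),"turn",np.degrees((R.from_matrix(N[:3,:3])*R.from_rotvec(s["eef_rot"]).inv()).as_rotvec()).round(2))
E
python3 - <<'E'
from h import *
s=read_state();M=T(s);tx=-M[:3,0];y=np.arctan2(tx[1],tx[0]);print(np.degrees(y))
B=np.eye(4);B[:3,:3]=R.from_euler("z",y).as_matrix();B[:3,3]=[463.8,275.3,22.5]
json.dump((np.linalg.inv(M)@B).tolist(),open("G.json","w"))
rep(s,[-45,0,16])
E
```

```text
13.596793394172694
t 6.52 mid in seat [ -99.1  282.7 -100. ] rot [ 0.   -0.    3.86] F [ 0.7 -1.6 -0. ] w 50.9 q [ 0.35  0.12  2.21 -0.19  0.3  -1.3 ]
shift cm [ 10.15 -27.14  11.6 ] turn [ 0.   -0.   -3.86]
```

send_rows([
  {"tx": 0, "ty": 0, "tz": 1, "rx": 0, "ry": 0, "rz": 0, "fingers": 255},
  {"tx": 0, "ty": 0, "tz": 4, "rx": 0, "ry": 0, "rz": 0, "fingers": 255},
  {"tx": 0, "ty": 0, "tz": 8, "rx": 0, "ry": 0, "rz": 0, "fingers": 255},
  {"tx": 0, "ty": 0, "tz": 11, "rx": 0, "ry": 0, "rz": 0, "fingers": 255},
  {"tx": 0, "ty": 0, "tz": 12, "rx": 0, "ry": 0, "rz": 0, "fingers": 255},
  {"tx": 0, "ty": 0, "tz": 12, "rx": 0, "ry": 0, "rz": 0, "fingers": 255},
])

```text
clock: 7.02
position: [492.4, 282.6, 133.5]
eef_rot: [-0.31, 2.599, 0.085]
ft_force: [0.6, 0.1, -3.9]
width: 49.9
```

```bash
python3 -c "
from h import *
s=read_state();rep(s,[-45,0,16])"
```

```text
t 7.02 mid in seat [-97.6 283.2  23.4] rot [ 0.06 -0.33  3.87] F [ 0.6  0.  -3.9] w 49.9 q [ 0.35 -0.14  2.18 -0.1   0.59 -1.39]
shift cm [ 10.   -27.21  -0.75] turn [-0.12  0.31 -3.87]
```

send_rows([
  {"tx": 0, "ty": -3, "tz": 0.5, "rx": 0, "ry": 0.3, "rz": -1, "fingers": 255},
  {"tx": 2, "ty": -7, "tz": 0.5, "rx": 0, "ry": 0.3, "rz": -2, "fingers": 255},
  {"tx": 4, "ty": -11, "tz": 0, "rx": 0, "ry": 0.3, "rz": -3.9, "fingers": 255},
  {"tx": 5.5, "ty": -15, "tz": 0, "rx": 0, "ry": 0.3, "rz": -3.9, "fingers": 255},
  {"tx": 7, "ty": -19, "tz": -0.5, "rx": 0, "ry": 0.3, "rz": -3.9, "fingers": 255},
  {"tx": 8.5, "ty": -22.5, "tz": -0.7, "rx": -0.1, "ry": 0.3, "rz": -3.9, "fingers": 255},
  {"tx": 9.5, "ty": -25.5, "tz": -0.7, "rx": -0.1, "ry": 0.3, "rz": -3.9, "fingers": 255},
  {"tx": 10, "ty": -27.2, "tz": -0.7, "rx": -0.1, "ry": 0.3, "rz": -3.9, "fingers": 255},
  {"tx": 10, "ty": -27.2, "tz": -0.7, "rx": -0.1, "ry": 0.3, "rz": -3.9, "fingers": 255},
  {"tx": 10, "ty": -27.2, "tz": -0.7, "rx": -0.1, "ry": 0.3, "rz": -3.9, "fingers": 255},
])

```text
clock: 7.85
position: [589.0, 9.4, 119.4]
eef_rot: [-0.219, 2.624, 0.06]
ft_force: [-0.9, 0.3, -3.8]
width: 50.1
```

```bash
python3 -c "
from h import *
f,c,s=shot('wrist');rep(s,[-20,0,16])
im=f['image'];cv2.imwrite('pics/w3.png',cv2.rotate(im,cv2.ROTATE_180)[:,:,::-1])
S=SEAT+50*BX+[0,0,8.5]
for d in(-23,23):
  for z in(0,30):
    u=proj(c,S+d*BY+[0,0,z])[0];print(d,z,639-u[0],479-u[1])
B=T(s)@np.array(json.load(open('G.json')))
for d in(-23,23):
    u=proj(c,(B@[58.5,d,16.5,1])[:3])[0];print('claw end top',d,639-u[0],479-u[1])
for d in(-25,25):
    u=proj(c,(B@[50,d,22.5,1])[:3])[0];print('rear top corner',d,639-u[0],479-u[1])
"
```

```text
t 7.85 mid in seat [-48.5  -0.6   9.8] rot [ 0.11  0.64 -0.17] F [-0.8  0.4 -3.8] w 50.1 q [-0.28 -0.07  2.13  0.36  0.64 -2.26]
shift cm [2.81 0.54 0.65] turn [-0.   -0.65  0.17]
-23 0 357.3347244006187 78.48629655121238
-23 30 361.1307693069859 20.767396582775632
23 0 273.93798677348326 78.83291758313328
23 30 269.62563455878126 21.156354544334818
claw end top -23 367.4689870953041 80.92130078226347
claw end top 23 266.9942559813431 81.01899179188683
rear top corner -25 374.86156220378393 76.08429090032064
rear top corner 25 259.6440204184225 76.19820688028688
```

View pics/w3.png

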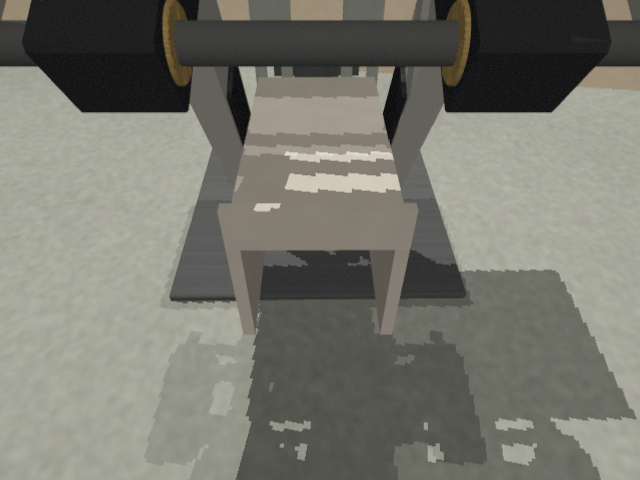

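send_rows([
  {"tx": 1, "ty": 0.2, "tz": 0.65, "rx": 0, "ry": -0.6, "rz": 0.2, "fingers": 255},
  {"tx": 2.3, "ty": 0.45, "tz": 0.65, "rx": 0, "ry": -0.6, "rz": 0.2, "fingers": 255},
  {"tx": 2.3, "ty": 0.45, "tz": 0.65, "rx": 0, "ry": -0.6, "rz": 0.2, "fingers": 255},
  {"tx": 2.3, "ty": 0.45, "tz": 0.65, "rx": 0, "ry": -0.6, "rz": 0.2, "fingers": 255},
])

```text
clock: 8.23
position: [613.9, 16.0, 129.3]
eef_rot: [-0.23, 2.608, 0.059]
ft_force: [-0.4, 0.6, -3.8]
width: 49.7
```

```bash
python3 -c "
from h import *
s=read_state();rep(s,[-20,0,16])
f,c,_=shot('side');im=f['image']
B=T(s)@np.array(json.load(open('G.json')))
cv2.imwrite('pics/s3.png',cv2.resize(im[170:320,190:340,::-1],None,fx=4,fy=4,interpolation=cv2.INTER_CUBIC))
S=SEAT+50*BX+[0,0,8.5]
for d in(-23,23):
  for z in(0,30): print('slot',d,z,((proj(c,S+d*BY+[0,0,z])[0]-[190,170])*4).round(0))
  for P in((50,d/23*25,22.5),(-50,d/23*25,22.5),(58.5,d,16.5)): print(P,((proj(c,(B@[*P,1])[:3])[0]-[190,170])*4).round(0))
"
```

```text
t 8.23 mid in seat [-23.    1.5  19.2] rot [-0.12 -0.25  0.3 ] F [-0.3  0.6 -3.8] w 49.7 q [-0.26 -0.03  2.08  0.36  0.64 -2.24]
shift cm [ 0.32 -0.11 -0.34] turn [ 0.08  0.27 -0.3 ]
slot -23 0 [269. 255.]
slot -23 30 [264. 220.]
(50, -25.0, 22.5) [304. 216.]
(-50, -25.0, 22.5) [485. 220.]
(58.5, -23, 16.5) [290. 226.]
slot 23 0 [260. 319.]
slot 23 30 [254. 284.]
(50, 25.0, 22.5) [295. 286.]
(-50, 25.0, 22.5) [482. 290.]
(58.5, 23, 16.5) [281. 290.]
```

View pics/s3.png

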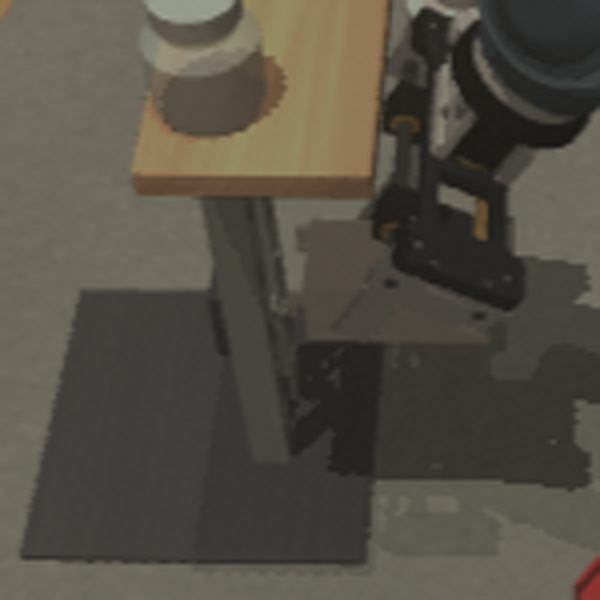

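send_rows([
  {"tx": 0.7, "ty": -0.05, "tz": -0.3, "rx": 0.1, "ry": 0.3, "rz": -0.3, "fingers": 255},
  {"tx": 1.0, "ty": 0, "tz": -0.3, "rx": 0.1, "ry": 0.3, "rz": -0.3, "fingers": 255},
  {"tx": 1.0, "ty": 0, "tz": -0.3, "rx": 0.1, "ry": 0.3, "rz": -0.3, "fingers": 255},
  {"tx": 1.0, "ty": 0, "tz": -0.3, "rx": 0.1, "ry": 0.3, "rz": -0.3, "fingers": 255},
])

```text
clock: 8.62
position: [623.9, 14.6, 126.2]
eef_rot: [-0.22, 2.614, 0.059]
ft_force: [-0.1, 0.1, -3.9]
width: 50.0
```

```bash
python3 -c "
from h import *
s=read_state();rep(s,[-4,0,16])"
```

```text
t 8.62 mid in seat [-13.3  -1.3  16.3] rot [ 0.02  0.03 -0.13] F [-0.1  0.1 -3.9] w 50.0 q [-0.25  0.    2.05  0.35  0.63 -2.23]
shift cm [ 0.9   0.3  -0.03] turn [-0.02 -0.03  0.13]
```

send_rows([
  {"tx": 0.2, "ty": 0.15, "tz": 0, "rx": 0, "ry": 0, "rz": 0.1, "fingers": 255},
  {"tx": 0.4, "ty": 0.2, "tz": 0, "rx": 0, "ry": 0, "rz": 0.1, "fingers": 255},
  {"tx": 0.6, "ty": 0.24, "tz": 0, "rx": 0, "ry": 0, "rz": 0.1, "fingers": 255},
  {"tx": 0.8, "ty": 0.27, "tz": 0, "rx": 0, "ry": 0, "rz": 0.1, "fingers": 255},
  {"tx": 0.8, "ty": 0.27, "tz": 0, "rx": 0, "ry": 0, "rz": 0.1, "fingers": 255},
])

```text
clock: 9.03
position: [632.2, 17.1, 126.6]
eef_rot: [-0.222, 2.613, 0.059]
ft_force: [0.0, 0.3, -3.8]
width: 49.5
```

```bash
python3 -c "
from h import *
s=read_state();rep(s,[0,0,16])"
```

```text
t 9.03 mid in seat [-4.6 -0.2 16.6] rot [ 0.01 -0.01 -0.04] F [ 0.1  0.3 -3.8] w 49.5 q [-0.24  0.02  2.03  0.34  0.63 -2.22]
shift cm [ 0.45  0.11 -0.06] turn [-0.01  0.01  0.04]
```

send_rows([
  {"tx": 0.15, "ty": 0.03, "tz": 0, "rx": 0, "ry": 0, "rz": 0, "fingers": 255},
  {"tx": 0.3, "ty": 0.06, "tz": 0, "rx": 0, "ry": 0, "rz": 0, "fingers": 255},
  {"tx": 0.4, "ty": 0.08, "tz": 0, "rx": 0, "ry": 0, "rz": 0, "fingers": 255},
  {"tx": 0.4, "ty": 0.08, "tz": 0, "rx": 0, "ry": 0, "rz": 0, "fingers": 255},
])

```text
clock: 9.37
position: [634.8, 18.1, 125.3]
eef_rot: [-0.223, 2.616, 0.061]
ft_force: [-4.8, -0.7, -2.4]
width: 49.4
```

```bash
python3 -c "
from h import *
s=read_state();rep(s,[2,0,16])"
```

```text
t 9.37 mid in seat [-2.   0.3 15.5] rot [0.05 0.19 0.01] F [-4.9  0.1 -2.4] w 49.4 q [-0.24  0.03  2.02  0.34  0.63 -2.21]
shift cm [0.4  0.04 0.06] turn [-0.02 -0.19 -0.01]
```

send_rows([
  {"tx": -0.05, "ty": -0.01, "tz": -0.15, "rx": 0, "ry": 0, "rz": 0, "fingers": 255},
  {"tx": -0.05, "ty": -0.03, "tz": -0.3, "rx": 0, "ry": -0.2, "rz": 0, "fingers": 255},
  {"tx": -0.05, "ty": -0.03, "tz": -0.4, "rx": 0, "ry": -0.2, "rz": 0, "fingers": 255},
  {"tx": -0.05, "ty": -0.03, "tz": -0.4, "rx": 0, "ry": -0.2, "rz": 0, "fingers": 255},
])

```text
clock: 9.7
position: [634.9, 17.7, 122.2]
eef_rot: [-0.222, 2.611, 0.06]
ft_force: [-6.7, -0.9, 0.4]
width: 49.4
```

```bash
python3 -c "
from h import *
s=read_state();rep(s,[-2.5,0,8])"
```

```text
t 9.7 mid in seat [-2.  -0.2 12.3] rot [-0.01 -0.13 -0.01] F [-6.8  0.2  0.4] w 49.4 q [-0.24  0.04  2.03  0.35  0.62 -2.22]
shift cm [-0.05  0.01 -0.43] turn [-0.01  0.13  0.01]
```

send_rows([
  {"tx": 0, "ty": 0, "tz": -0.2, "rx": 0, "ry": 0, "rz": 0, "fingers": 255},
  {"tx": 0, "ty": 0, "tz": -0.4, "rx": 0, "ry": 0, "rz": 0, "fingers": 255},
  {"tx": 0, "ty": 0.01, "tz": -0.5, "rx": 0, "ry": 0, "rz": 0, "fingers": 255},
  {"tx": 0, "ty": 0.01, "tz": -0.5, "rx": 0, "ry": 0, "rz": 0, "fingers": 255},
], squeeze=60)

```text
clock: 10.03
position: [634.9, 17.6, 117.8]
eef_rot: [-0.223, 2.61, 0.059]
ft_force: [-11.5, -2.4, 5.4]
width: 49.6
```

```bash
python3 -c "
from h import *
s=read_state();rep(s,[-2.5,0,3])"
```

```text
t 10.03 mid in seat [-2.  -0.3  7.8] rot [-0.04 -0.13  0.02] F [-11.7  -0.4   5.4] w 49.6 q [-0.24  0.04  2.03  0.35  0.61 -2.23]
shift cm [-0.06  0.02 -0.49] turn [ 0.02  0.14 -0.02]
```

send_rows([
  {"tx": 0, "ty": 0, "tz": -0.2, "rx": 0, "ry": 0, "rz": 0, "fingers": 255},
  {"tx": 0, "ty": 0.01, "tz": -0.4, "rx": 0, "ry": 0, "rz": 0, "fingers": 255},
  {"tx": 0, "ty": 0.02, "tz": -0.55, "rx": 0, "ry": 0, "rz": 0, "fingers": 255},
  {"tx": 0, "ty": 0.02, "tz": -0.55, "rx": 0, "ry": 0, "rz": 0, "fingers": 255},
])

```text
clock: 10.37
position: [634.8, 18.0, 111.1]
eef_rot: [-0.222, 2.611, 0.06]
ft_force: [-1.7, -0.1, -3.9]
width: 49.3
```

```bash
python3 -c "
from h import *
s=read_state();rep(s,[-2.5,0,0])"
```

```text
t 10.37 mid in seat [-2.   0.2  1.1] rot [ 0.01 -0.12 -0.04] F [-1.7  0.2 -3.9] w 49.3 q [-0.24  0.05  2.03  0.36  0.6  -2.23]
shift cm [-0.05 -0.03 -0.12] turn [-0.03  0.12  0.04]
```

The force dropped, so the catch seems to have snapped. I'll press the last millimetres home gently.

send_rows([
  {"tx": 0, "ty": 0, "tz": -0.1, "rx": 0, "ry": 0, "rz": 0, "fingers": 255},
  {"tx": 0, "ty": 0, "tz": -0.2, "rx": 0, "ry": 0, "rz": 0, "fingers": 255},
  {"tx": 0, "ty": 0, "tz": -0.3, "rx": 0, "ry": 0, "rz": 0, "fingers": 255},
  {"tx": 0, "ty": 0, "tz": -0.3, "rx": 0, "ry": 0, "rz": 0, "fingers": 255},
])

```text
clock: 10.7
position: [635.0, 18.0, 109.6]
eef_rot: [-0.224, 2.611, 0.06]
ft_force: [-15.3, -2.0, 6.8]
width: 49.5
```

```bash
python3 -c "
from h import *
s=read_state();rep(s,[-2.5,0,0])"
```

```text
t 10.7 mid in seat [-1.9  0.1 -0.4] rot [-0.02 -0.13  0.05] F [-15.4   0.6   6.8] w 49.5 q [-0.24  0.06  2.03  0.36  0.59 -2.24]
shift cm [-0.06 -0.03  0.03] turn [ 0.    0.13 -0.05]
```

send_rows([
  {"tx": -0.05, "ty": 0, "tz": -0.1, "rx": 0, "ry": 0, "rz": 0, "fingers": 255},
  {"tx": -0.1, "ty": 0, "tz": -0.25, "rx": 0, "ry": 0, "rz": 0, "fingers": 255},
  {"tx": -0.1, "ty": 0, "tz": -0.25, "rx": 0, "ry": 0, "rz": 0, "fingers": 255},
])

```text
clock: 10.95
position: [635.0, 18.0, 109.2]
eef_rot: [-0.224, 2.608, 0.059]
ft_force: [-22.7, -1.6, 17.6]
width: 49.7
```

```bash
python3 -c "
from h import *
s=read_state();rep(s,[-2.5,0,0])"
```

```text
t 10.95 mid in seat [-1.9  0.1 -0.8] rot [-0.06 -0.29  0.06] F [-22.7   2.2  17.6] w 49.7 q [-0.24  0.06  2.04  0.37  0.59 -2.24]
shift cm [-0.07 -0.02  0.07] turn [ 0.01  0.3  -0.06]
```

Home at 21 N. Next, a light tug upward to test the lock.

send_rows([
  {"tx": -0.05, "ty": 0, "tz": 0.3, "rx": 0, "ry": 0, "rz": 0, "fingers": 255},
  {"tx": -0.1, "ty": 0, "tz": 0.6, "rx": 0, "ry": 0, "rz": 0, "fingers": 255},
  {"tx": -0.1, "ty": 0, "tz": 0.8, "rx": 0, "ry": 0, "rz": 0, "fingers": 255},
  {"tx": -0.1, "ty": 0, "tz": 0.8, "rx": 0, "ry": 0, "rz": 0, "fingers": 255},
])

```text
clock: 11.28
position: [633.1, 18.1, 112.4]
eef_rot: [-0.221, 2.61, 0.059]
ft_force: [13.0, 1.3, -18.4]
width: 50.0
```

```bash
python3 -c "
from h import *
s=read_state();rep(s,[-2.5,0,-0.5])"
```

```text
t 11.28 mid in seat [-3.6  0.5  2.4] rot [-0.01 -0.14 -0.09] F [ 13.1  -0.9 -18.4] w 50.0 q [-0.24  0.05  2.04  0.36  0.6  -2.23]
shift cm [ 0.12 -0.03 -0.3 ] turn [-0.02  0.14  0.09]
```

Locked: the tug stopped at +2.4 mm with about 15 N. I'll settle it back down and release.

send_rows([
  {"tx": 0.1, "ty": 0, "tz": -0.4, "rx": 0, "ry": 0, "rz": 0, "fingers": 255},
  {"tx": 0.15, "ty": 0, "tz": -0.8, "rx": 0, "ry": 0, "rz": 0, "fingers": 255},
  {"tx": 0.15, "ty": 0, "tz": -0.8, "rx": 0, "ry": 0, "rz": 0, "fingers": 255},
])

```text
clock: 11.53
position: [635.7, 18.0, 108.8]
eef_rot: [-0.224, 2.608, 0.059]
ft_force: [-14.7, -0.4, 11.9]
width: 49.6
```

```bash
python3 -c "
from h import *
s=read_state();rep(s,[-2.5,0,-0.5])"
```

```text
t 11.53 mid in seat [-1.1  0.  -1.3] rot [-0.05 -0.28  0.06] F [-14.6   2.1  11.9] w 49.6 q [-0.24  0.06  2.04  0.37  0.59 -2.24]
shift cm [-0.14 -0.03  0.07] turn [ 0.    0.29 -0.06]
```

send_rows([
  {"tx": -0.1, "ty": 0, "tz": 0.15, "rx": 0, "ry": 0, "rz": 0, "fingers": 255},
  {"tx": -0.1, "ty": 0, "tz": 0.15, "rx": 0, "ry": 0, "rz": 0, "fingers": 80},
  {"tx": -0.1, "ty": 0, "tz": 0.15, "rx": 0, "ry": 0, "rz": 0, "fingers": 60},
  {"tx": -0.1, "ty": 0, "tz": 0.15, "rx": 0, "ry": 0, "rz": 0, "fingers": 40},
  {"tx": -0.1, "ty": 0, "tz": 0.15, "rx": 0, "ry": 0, "rz": 0, "fingers": 20},
  {"tx": -0.1, "ty": 0, "tz": 0.15, "rx": 0, "ry": 0, "rz": 0, "fingers": 20},
  {"tx": -0.1, "ty": 0, "tz": 0.15, "rx": 0, "ry": 0, "rz": 0, "fingers": 20},
])

```text
clock: 12.12
position: [634.0, 17.9, 108.0]
eef_rot: [-0.221, 2.609, 0.059]
ft_force: [-0.3, 1.0, -0.3]
width: 85.3
```

```bash
python3 -c "
from h import *
s=read_state();rep(s)"
```

```text
t 12.12 mid in seat [-2.8  0.2 -2.1] rot [-0.02 -0.21 -0.05] F [-0.1  1.1 -0.3] w 85.3 q [-0.24  0.06  2.04  0.37  0.59 -2.24]
```

send_rows([
  {"tx": -1, "ty": -0.2, "tz": 1.5, "rx": 0, "ry": 0, "rz": 0, "fingers": 20},
  {"tx": -2.5, "ty": -0.4, "tz": 3.5, "rx": 0, "ry": 0, "rz": 0, "fingers": 20},
  {"tx": -4.5, "ty": -0.8, "tz": 5.5, "rx": 0, "ry": 0, "rz": 0, "fingers": 20},
  {"tx": -7.5, "ty": -1.3, "tz": 7.5, "rx": 0, "ry": 0, "rz": 0, "fingers": 20},
  {"tx": -10.5, "ty": -1.8, "tz": 8.5, "rx": 0, "ry": 0, "rz": 0, "fingers": 20},
  {"tx": -11, "ty": -1.9, "tz": 8.5, "rx": 0, "ry": 0, "rz": 0, "fingers": 20},
  {"tx": -11, "ty": -1.9, "tz": 8.5, "rx": 0, "ry": 0, "rz": 0, "fingers": 20},
])

```text
clock: 12.7
position: [523.5, -1.5, 193.9]
eef_rot: [-0.22, 2.607, 0.057]
ft_force: [-0.1, -0.7, 0.3]
width: 86.6
```

```bash
python3 -c "
from h import *
f,c,s=shot('wrist');rep(s)
im=cv2.rotate(f['image'],cv2.ROTATE_180)
S2=SEAT-[0,0,0]-2*BX
def pr(n,c,P,flip=None):
    u=proj(c,S2+P[0]*BX+P[1]*BY+[0,0,P[2]])[0]
    print(n,P,(([639,479]-u) if flip else (u-[190,170])*4).round(0))
for P in((-50,-25,32.5),(-50,25,32.5),(50,-25,22.5),(50,25,22.5),(-50,25,-22.5)): pr('w',c,P,1)
f,c,s=shot('side')
a=cv2.resize(f['image'][170:320,190:290],(400,600),interpolation=cv2.INTER_CUBIC)
for P in((-50,-25,22.5),(-50,25,22.5),(50,-25,22.5),(50,25,22.5),(-50,25,-22.5)): pr('s',c,P)
b=cv2.resize(im[0:480,120:520],(400,480));b=cv2.copyMakeBorder(b,0,120,0,0,0)
cv2.imwrite('pics/f1.png',np.hstack([a,b])[:,:,::-1])
f,c,_=shot('top')
for n in('small_jar_mid','cylinder_stand_mid'):
    e=boxes_of(f,n)[0]['extent'];print(n,onz(c,((e[0]+e[2])/2,(e[1]+e[3])/2),40).round())
"
```

```text
t 12.7 mid in seat [-1.151e+02 -1.000e-01  8.380e+01] rot [-0.1  -0.34 -0.11] F [-0.2 -0.6  0.3] w 86.6 q [-0.36 -0.38  2.25  0.34  0.84 -2.27]
w (-50, -25, 32.5) [360. 193.]
w (-50, 25, 32.5) [273. 193.]
w (50, -25, 22.5) [349. 122.]
w (50, 25, 22.5) [283. 122.]
w (-50, 25, -22.5) [279. 258.]
s (-50, -25, 22.5) [448. 240.]
s (-50, 25, 22.5) [444. 309.]
s (50, -25, 22.5) [271. 236.]
s (50, 25, 22.5) [260. 306.]
s (-50, 25, -22.5) [446. 359.]
small_jar_mid [ 477. -336.   40.]Traceback (most recent call last):
  File "<string>", line 17, in <module>
    e=boxes_of(f,n)[0]['extent'];print(n,onz(c,((e[0]+e[2])/2,(e[1]+e[3])/2),40).round())
      ~~~~~~~~~~~~~^^^
IndexError: list index out of range
```

View pics/f1.png

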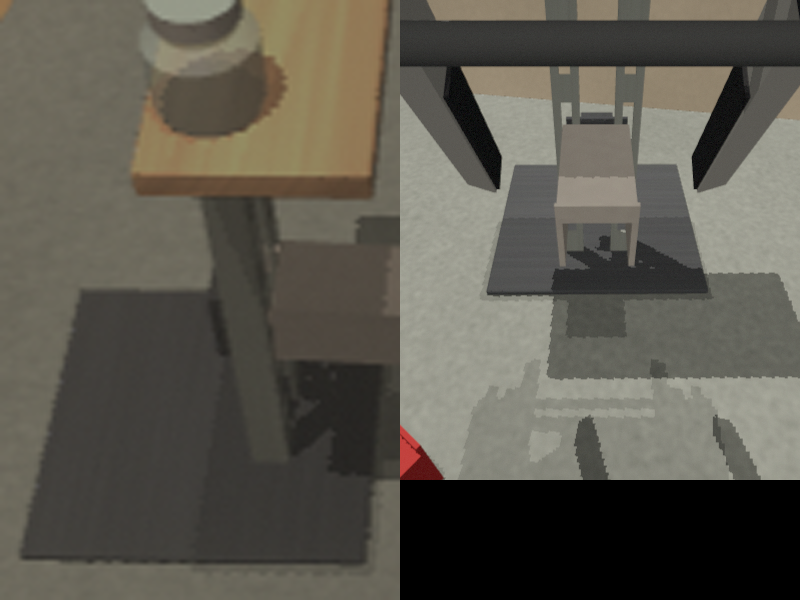

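The bracket hangs on the stand. Its rear top corners are where expected (282/348,124 against a predicted row of 122), and the lip is about 11 px low, which fits the expected 3° droop. I'll do a quick cylinder check and hand in.

```bash
python3 -c "
from h import *
f,c,s=shot('side')
print([(b['extent'],b['conf']) for n in('cylinder_stand_mid','small_jar_mid') for b in boxes_of(f,n)[:1]])
print(s['clock'],s['ft_force']);print(hand_in())"
```

```text
[([288.5, 113.6, 320.6, 183.0], 0.84)]
12.95 [0.68679055 0.14526056 0.4122976 ]
the job is handed in; nothing more can be done
None
```

I hung the white bracket on the slotted stand, pressed it home until the catch snapped, and handed the job in at about 13 s of the 42 s allowed.

- **Pressing home:** The resistance vanished as the bracket passed the catch. It then stopped firmly on the slots' lower ends at about 21 N downward. The highest wrist force I read was about 29 N.
- **Lock test:** A light upward tug of about 15 N was held at +2.4 mm, so the catch is over the strip. I did not read the catch joint directly.
- **Last picture:** After release, the rear top corners are within about 1 mm of where they should be. The front sits about 5–6 mm low, which fits the expected 3° droop. The gripper is clear, with roughly zero wrist force.
- **Jar and cylinder:** In the top view the jar is within about 4 mm of where it started. The last side view missed the jar. The network did not find the cylinder in the last top view, but the side view shows it within about 2–4 px of where it started. The arm never went near it.
- **Change during the pick-up:** Joint 5 briefly read 0.209 against its 0.21 limit with a 35° lean. I changed to a 30° lean before gripping.

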